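Make up two till starter kits

ROBOT

A 6-joint arm with a two-finger parallel gripper is mounted at the origin on the work surface. World frame = base frame: x ahead of the robot, y to its left, z up, the work surface at z = 0. Lengths are in mm, angles in rad, forces in N, time in s.
With the tool pointing down it reaches from about 225 to 875 mm from the base axis. Payload 3.4 kg.
Tool frame: the origin (TCP) lies midway between the tips of the shut fingers; the grasp point (between the pads) lies 19 mm behind it (arm.grip_depth is the distance from the TCP to the grasp point, in mm); z points along the fingers, y is the direction in which the jaws open and shut (so a half turn about z gives the same grasp; the last joint's range is limited). The gripper opens to 85 mm and grips with 20 to 120 N. Pads are 22 mm wide; open, the fingers measure 114 mm over their backs; the gripper's body (76 mm by 85 mm) begins 54 mm behind the grasp point. The pads swing forward as they close: fully open they stand 13 mm farther back than shut.
Start: joints at [-1.286, 0.276, 1.505, -0, 1.361, -0.121], TCP at [226.986, -528.337, 231.328] pointing down, gripper open.
Joint ranges: [-2.89, 2.89], [-0.75, 2.08], [0.22, 2.7], [-1.18, 4.32], [0.11, 2.71], [-2.7, 2.7]. Speed limits (rad/s): [2.57, 2.57, 3.14, 3.14, 3.14, 3.14].

INTERFACE

Orientations are given as a unit quaternion [x, y, z, w].
In Python, from station import telemetry, imaging, arm gives the robot as it stands. The module is installed in compiled form; this text tells all that it offers.
- The arm moves only by the tool drive_tool, never from a script. Its argument "targets" is a list of rows, each a list of 7 numbers: the opening in per cent of the stroke, from 0 (shut) to 100 (fully open), then the shift along the tool's x, y, z in m, then the turn, a rotation vector about the tool's x, y, z in rad. A call has exactly 8 rows; each row is the pose to reach, as a shift and turn from the pose measured when the call began, along the tool's axes at that moment; what a row does not reach only later rows make up. A row lasts 1/8 s, in which the tool goes at most 62.5 mm and 10.7 degrees, less where a joint would pass 70% of its speed; a pose out of reach is approached as far as the arm can. A call with a gripper value outside its range is refused whole. The fingers move at their own pace and stop on an object; the grip force is fixed at half the most. Time passes only in rows, so rows that repeat a pose let the fingers close, or fill a call up. It gives the time, the measured TCP pose, the force and the opening at its end, in the units of the state.
- telemetry.get_state(): the state, without advancing time (a new reading comes with each control period).
- imaging.snapshot(name): name is "scene" or "top" or "wrist"; returns the picture (420x560x3 uint8, red, green, blue); there is no depth.
- imaging.calibration(name): a dict with "fx", "fy", "cx", "cy" (pixels), "cam_to_world" (4x4, takes a point from camera to world coordinates). Camera axes: x right, y down, z forward; pixel columns grow to the right and rows downward; lengths in mm; the calibration is good to about 2 mm. A picture is of the moment at which its call begins: read the wrist's pose just before it. calibration takes no time and is no camera call; for the wrist camera it gives the pose at the moment of the call.
- arm.sign_off(): hands the job in, once; it reports no verdict.
The state is a dict: "clock": time; "joint_pos": joint angles; "joint_vel": joint speeds; "effort": joint torques, N m; "ee_pos": TCP position; "eef_rot": TCP orientation; "force": force on the tool from outside, world axes, zero at the start; "torque": the same for the moment, N m; "opening": finger opening in mm.
Only numpy, scipy, OpenCV 4.12 (cv2) and the standard library are available. Lean on these libraries where they do the work, as an engineer would, in place of code of your own. Each camera call takes 0.05 s, during which the arm holds its last target.

TASK

Make up the two till kits from the stock on the desk. In the blue tray stand the receipt-paper roll in the wide bay, the copper coin tube (red cap) in the middle bay and the silver coin tube (black cap) in the narrow end bay; in the green tray stand the hand stamp in the wide bay and the brass coin tube (yellow cap) in the middle bay. Everything must be upright on the tray floor, and the ink pad, stapler and marker pen stay where they are.

Things in the scene. Friction and masses are not known exactly. Their poses are not given: they have to be found in the camera images.
- tray_blue: Blue kit tray, fixed, 186 (x) x 74 (y) mm; walls 15 high, 4 thick, floor 4 thick. Three open bays in a row along x, white dividers, each 66 wide in y about y = 0: wide bay (66 long, black floor) centred at x = -56 mm, middle bay (52) at +7, narrow end bay (52) at +63. Origin: centre of underside; z up. Wide bay nearest the robot; left or right by chance.
- tray_green: Green kit tray, fixed, 186 (x) x 74 (y) mm; walls 15 high, 4 thick, floor 4 thick. Three open bays in a row along x, white dividers, each 66 wide in y about y = 0: wide bay (66 long, black floor) centred at x = -56 mm, middle bay (52) at +7, narrow end bay (52) at +63. Origin: centre of underside; z up. Wide bay farthest from the robot; left or right by chance.
- tube_copper: standing coin tube: a stack of copper-coloured coins 30 mm in diameter with a red cap 32 mm in diameter and 12 mm thick on top; 70 mm tall in all, about 0.2 kg. Loose. Origin: centre of the underside; z along the tube, upward.
- tube_brass: standing coin tube: a stack of brass-coloured coins 30 mm in diameter with a yellow cap 32 mm in diameter and 12 mm thick on top; 70 mm tall in all, about 0.2 kg. Loose. Origin: centre of the underside; z along the tube, upward.
- tube_silver: standing coin tube: a stack of silver-coloured coins 30 mm in diameter with a black cap 32 mm in diameter and 12 mm thick on top; 70 mm tall in all, about 0.2 kg. Loose. Origin: centre of the underside; z along the tube, upward.
- paper_roll: white receipt-paper roll standing on end, 44 mm in diameter, 58 mm tall, dark core on top (the roll is a solid cylinder), 0.08 kg. Loose. Origin: centre of the underside; z upward.
- stamp: hand stamp standing on its black base (44 mm in x, 30 mm in y, 12 mm high), with a round turned wooden handle over its centre: 26 mm in diameter from 44 to 66 mm height, a 16 mm waist at 22 mm height, top at 78 mm; 0.08 kg. Loose. Origin: centre of the underside; z upward.
- ink_pad: flat metal ink pad with a red top, 40 (x) x 52 (y) x 13 mm. Loose, not part of the kits: stays where it is. Origin: centre of the underside.
- stapler: small stapler, grey foot and orange arm, 66 (x) x 22 (y) mm, about 31 mm high. Loose, not part of the kits: stays where it is. Origin: centre of the underside.
- marker: short flat marker pen, white with an orange cap, about 70 mm long in x, 15 mm wide, 12 mm high. Loose, not part of the kits: stays where it is. Origin: centre of the underside.
Things that resemble listed ones, but are neither listed nor needed, are in the scene too. Leave any turquoise look-alike of the stamp alone.

How it is judged (in metres and radians):
At the end, for the whole second after the job is handed in: All five stand in their own bays, released and at rest, upright within 0.1 rad, underside under 8 mm above the desk. Off the bay centre at most: roll 14 mm along x and y; stamp 20 mm; tubes 13 mm along the tray, 20 mm across. Ink pad, stapler, marker not shifted over 25 mm (x of paper_roll in the frame of tray_blue between -0.07 and -0.042 m and y of paper_roll in the frame of tray_blue between -0.014 and 0.014 m and z of paper_roll in the frame of tray_blue between 0 and 0.008 m and angle between each of paper_roll, tube_copper, tube_silver, stamp, tube_brass's own z axis and vertical below 0.1 rad and linear speed of each of paper_roll, tube_copper, tube_silver, stamp, tube_brass below 0.02 m/s and angular speed of each of paper_roll, tube_copper, tube_silver, stamp, tube_brass below 0.2 rad/s and x of tube_copper in the frame of tray_blue between -0.006 and 0.02 m and y of tube_copper in the frame of tray_blue between -0.02 and 0.02 m and z of tube_copper in the frame of tray_blue between 0 and 0.008 m and x of tube_silver in the frame of tray_blue between 0.05 and 0.076 m and y of tube_silver in the frame of tray_blue between -0.02 and 0.02 m and z of tube_silver in the frame of tray_blue between 0 and 0.008 m and x of stamp in the frame of tray_green between -0.076 and -0.036 m and y of stamp in the frame of tray_green between -0.02 and 0.02 m and z of stamp in the frame of tray_green between 0 and 0.008 m and x of tube_brass in the frame of tray_green between -0.006 and 0.02 m and y of tube_brass in the frame of tray_green between -0.02 and 0.02 m and z of tube_brass in the frame of tray_green between 0 and 0.008 m); the robot touches nothing.
It fails at once if the ink pad is shifted by more than 25 mm (distance of ink_pad from where it was at the start of the episode above 0.025 m).
It fails at once if the stapler is shifted by more than 25 mm (distance of stapler from where it was at the start of the episode above 0.025 m).
It fails at once if the marker is shifted by more than 25 mm (distance of marker from where it was at the start of the episode above 0.025 m).
It also fails if it takes over 128 s, if anything falls off the work surface, if the arm or the gripper's body presses on something with over 40 N, if the wrist force passes 120 N, or if a joint passes its speed limit or range.

## Working session

There is one attempt and no reset: what is moved stays moved. The work goes in short steps, Python scripts to look and compute and a tool call to move; the robot and the scene stay as the last step left them, time stands still between calls to the robot, and variables do not carry over. Pictures are saved under pics/ and viewed, and the job is handed in when it is done.

Besides the shell and the picture viewer there is one more tool, called after ">>>" as name(argument=value, ...) on one line, values as JSON. drive_tool: Moves the arm, as the interface text tells. Its arguments: {"type":"object","properties":{"targets":{"type":"array"}},"required":["targets"]}

```bash
mkdir -p pics && python3 - <<'E'
from station import telemetry, imaging, arm
import cv2
s=telemetry.get_state()
for k,v in s.items(): print(k,v)
for n in ("scene","top","wrist"):
    im=imaging.snapshot(n); cv2.imwrite(f"pics/{n}0.png",im[:,:,::-1])
    c=imaging.calibration(n); print(n,c)
print(arm.grip_depth)
E
```

```text
clock 0.0
joint_pos [-1.28601189e+00  2.76569278e-01  1.50615257e+00  2.47290309e-05
  1.36067655e+00 -1.20991239e-01]
joint_vel [ 0.00188128 -0.00113141 -0.0003811   0.00087452 -0.00028373 -0.00125842]
effort [-2.63070047e-03 -4.16778803e+01 -2.45801890e+01 -4.49305644e-04
  1.10724251e-02  7.79703470e-06]
ee_pos [ 226.82808109 -527.79082641  230.44662201]
eef_rot [ 9.79488890e-01  2.01496154e-01 -6.18097732e-05 -9.00834545e-04]
force [ 0.00217833 -0.12171457 -0.37987586]
torque [-0.02752469 -0.00458963  0.00961079]
opening 85.49442449384253
scene {'fx': 518.3005344943201, 'fy': 518.3005344943201, 'cx': 284.2174247994305, 'cy': 208.29850273222505, 'cam_to_world': array([[ 1.07572057e-01,  5.99481174e-01, -7.93127086e-01,
         1.46566477e+03],
       [ 9.94184258e-01, -6.07782057e-02,  8.89025949e-02,
        -9.68861714e+01],
       [ 5.09059082e-03, -7.98077898e-01, -6.02532783e-01,
         6.99745652e+02],
       [ 0.00000000e+00,  0.00000000e+00,  0.00000000e+00,
         1.00000000e+00]])}
top {'fx': 497.50638557471234, 'fy': 497.50638557471234, 'cx': 273.3140652756472, 'cy
[... 165 characters left out ...]
 1.53222924e-03,
         5.26582966e+00],
       [-3.49026577e-04, -8.91833183e-02, -9.96015168e-01,
         9.20145306e+02],
       [ 0.00000000e+00,  0.00000000e+00,  0.00000000e+00,
         1.00000000e+00]])}
wrist {'fx': 301.0217246607775, 'fy': 301.0217246607775, 'cx': 283.20458338645545, 'cy': 210.30536393342368, 'cam_to_world': array([[ 3.95641765e-01, -8.77892513e-01, -2.69763468e-01,
         2.97549415e+02],
       [-9.18404849e-01, -3.78303255e-01, -1.15841185e-01,
        -4.98509384e+02],
       [-3.56289031e-04,  2.93583688e-01, -9.55933309e-01,
         3.73844903e+02],
       [ 0.00000000e+00,  0.00000000e+00,  0.00000000e+00,
         1.00000000e+00]])}
18.700000000000003
```

View pics/top0.png

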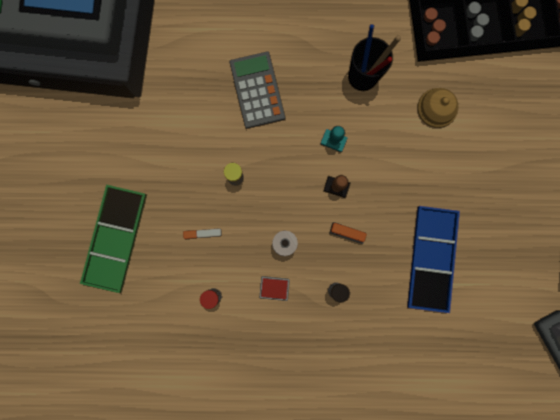

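View pics/scene0.png

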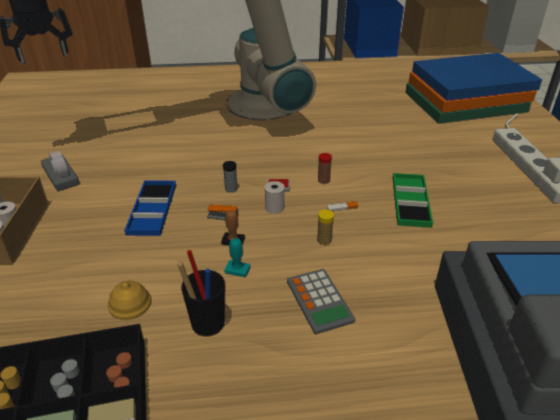

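The top view shows these candidates:
- **Stamp:** wooden one at (338,186); the turquoise look-alike is at (335,138), so leave it alone.
- **Roll:** white one at (285,243). The other roll is in the box at the scene image's left edge, so it is not the one.
- **Tubes:** black cap (339,293), red cap (210,299), which could be taken for the red ink pad at (274,288), and yellow cap (233,173). The coin piles in the till drawer at the top right are not tubes.
- **Trays:** blue at (434,259), green at (114,239).

Next I'll check close crops.

```bash
cat > h.py <<'E'
import numpy as np, cv2
from station import telemetry, imaging, arm
def ray(c,u,v):
    d=np.array([(u-c['cx'])/c['fx'],(v-c['cy'])/c['fy'],1.]); T=c['cam_to_world']; return T[:3,3],T[:3,:3]@d
def atz(c,u,v,z):
    o,d=ray(c,u,v); return (o+d*(z-o[2])/d[2])[:2]
def proj(c,P):
    T=c['cam_to_world']; p=T[:3,:3].T@(np.asarray(P,float)-T[:3,3]); return np.array([c['fx']*p[0]/p[2]+c['cx'],c['fy']*p[1]/p[2]+c['cy']])
E
python3 - <<'E'
import cv2,numpy as np
im=cv2.imread('pics/top0.png')
a=im[110:320,180:380]; cv2.imwrite('pics/cropT.png',cv2.resize(a,None,fx=3.5/1.25,fy=3.5/1.25,interpolation=cv2.INTER_CUBIC))
b=np.hstack([im[175:320,70:160],im[195:320+20,395:475]]) if 0 else None
l=im[180:300,75:155]; r=im[200:320,400:480]
cv2.imwrite('pics/cropTr.png',cv2.resize(np.hstack([l,r]),None,fx=4.5,fy=4.5,interpolation=cv2.INTER_CUBIC))
s=cv2.imread('pics/scene0.png')[140:290,110:450]
cv2.imwrite('pics/cropS.png',cv2.resize(s,None,fx=2.3,fy=2.3,interpolation=cv2.INTER_CUBIC))
E
```

```text
(no output)
```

View pics/cropT.png

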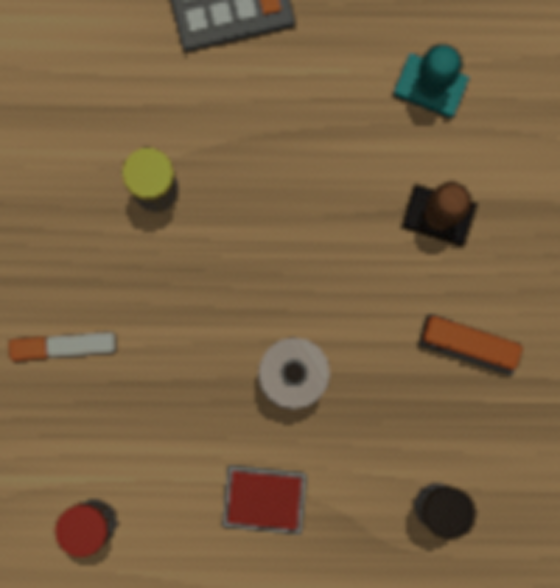

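View pics/cropTr.png

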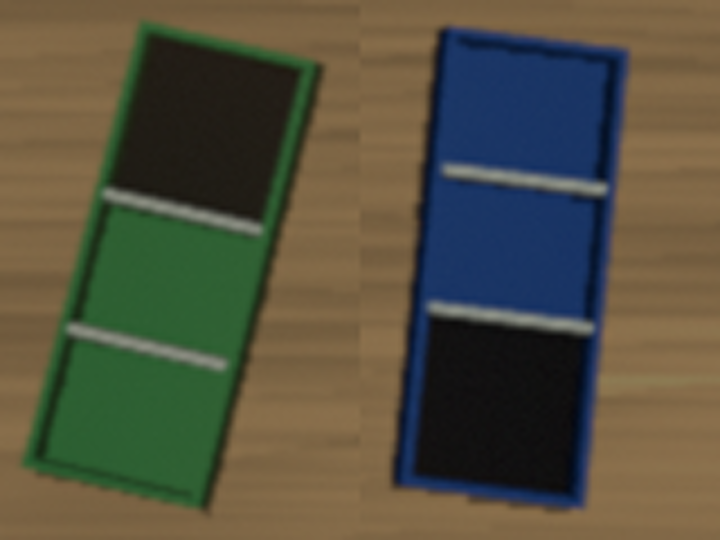

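View pics/cropS.png

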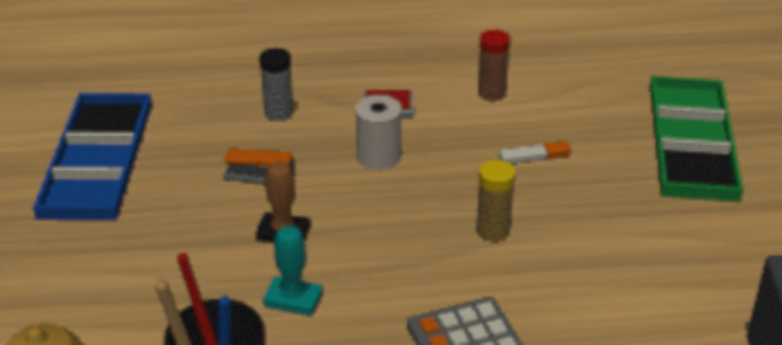

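```bash
python3 - <<'E'
from h import *
c=imaging.calibration('top'); s=imaging.calibration('scene')
P={}
for n,u,v,z in [('copper',81,530,70),('brass',149,173,70),('silver',447,512,70),('roll',294,373,58),('stamp',452,202,76),('turq',442,66,76),('stapler',470,344,31),('pad',265,499,13),('marker',62,346,12)]:
    p=atz(c,u/2.8+180-.3,v/2.8+110-.3,z); P[n]=p; q=proj(s,[*p,z]); print(n,p.round(1),'scene crop px',((q-[110,140])*2.3).round(0))
b=[atz(c,u/2.8+179.7,v/2.8+109.7,12) for u,v in [(417,186),(476,205),(465,245),(404,229)]]
print('stampbase',np.mean(b,0),np.array(b).round())
for n,co,ox,oy in [('green',[(142,22),(322,65),(207,510),(23,467)],75,180),('blue',[(87,27),(269,50),(224,507),(36,485)],400,200)]:
    b=np.array([atz(c,u/4.5+ox-.4,v/4.5+oy-.4,15) for u,v in co]); print(n,b.round(),b.mean(0).round(1))
    far=(b[0]+b[1])/2-(b[2]+b[3])/2; print(' len',np.linalg.norm(far),'yaw far',np.arctan2(far[1],far[0]))
    ax=far/np.linalg.norm(far); ax=ax if n=='blue' else -ax
    for k,x in (('wide',-56),('mid',7),('end',63)):
        p=b.mean(0)+ax*x; print('  ',k,p.round(1),'scene crop',((proj(s,[*p,4])-[110,140])*2.3).round(0))
E
```

```text
copper [443.9 113.9] scene crop px [496.  36.]
brass [662.3  77.3] scene crop px [497. 169.]
silver [ 457.6 -106.9] scene crop px [278.  55.]
roll [540.5 -13.8] scene crop px [379. 107.]
stamp [ 645.8 -108.9] scene crop px [281. 165.]
turq [ 730.4 -102.6] scene crop px [291. 228.]
stapler [ 561.3 -126.6] scene crop px [262. 150.]
pad [460.4   3. ] scene crop px [389.  98.]
marker [557.4 136.7] scene crop px [536. 147.]
stampbase [ 646.06330762 -109.98364608] [[ 666.  -94.]
 [ 654. -133.]
 [ 627. -126.]
 [ 637.  -86.]]
green [[645. 314.]
 [628. 240.]
 [448. 280.]
 [464. 354.]] [546.1 297.1]
 len 184.5665649429448 yaw far -0.21698000069676718
   wide [600.7 285. ] scene crop [697. 171.]
   mid [539.2 298.6] scene crop [691. 133.]
   end [484.5 310.6] scene crop [687. 101.]
blue [[ 613. -259.]
 [ 605. -333.]
 [ 421. -312.]
 [ 429. -237.]] [ 517.1 -285.2]
 len 185.0100120899502 yaw far -0.1200476576870887
   wide [ 461.5 -278.5] scene crop [110. 122.]
   mid [ 524.1 -286.1] scene crop [ 97. 159.]
   end [ 579.7 -292.8] scene crop [ 84. 196.]
```

```bash
cat >> h.py <<'E'
from scipy.spatial.transform import Rotation as Ro
def to(*tg):
    """targets (x,y,z,yaw) in sequence; prints tool-frame shift (m) and rotvec from the current pose"""
    s=telemetry.get_state(); R=Ro.from_quat(s['eef_rot'])
    p=np.array(s['ee_pos']); X=R.as_matrix()[:,0]
    print('t',round(s['clock'],2),'p',p.round(1),'yaw',round(np.arctan2(X[1],X[0]),3),'F',np.round(s['force'],1),'open',round(s['opening'],1))
    for x,y,z,yaw in tg:
        Rt=Ro.from_matrix(np.array([[np.cos(yaw),np.sin(yaw),0],[np.sin(yaw),-np.cos(yaw),0],[0,0,-1.]]))
        print((x,y,z,yaw),'->',(R.inv().apply(np.array([x,y,z])-p)/1000).round(4),(R.inv()*Rt).as_rotvec().round(3))
E
python3 -c "
from h import *
to((458,-107,160,-.12),(458,-107,20,-.12))"
```

```text
t 0.15 p [ 226.8 -527.9  230.6] yaw 0.406 F [ 0.4  0.3 -0.4] open 85.3
(458, -107, 160, -0.12) -> [ 0.3785 -0.2954  0.0711] [-0.001  0.     0.526]
(458, -107, 20, -0.12) -> [ 0.3785 -0.2952  0.2111] [-0.001  0.     0.526]
```

>>> drive_tool(targets=[[65, 0.03, -0.024, 0.005, 0, 0, 0.04], [65, 0.08, -0.062, 0.015, 0, 0, 0.11], [65, 0.13, -0.101, 0.024, 0, 0, 0.18], [65, 0.18, -0.14, 0.033, 0, 0, 0.25], [65, 0.23, -0.179, 0.043, 0, 0, 0.32], [65, 0.28, -0.218, 0.052, 0, 0, 0.39], [65, 0.33, -0.257, 0.062, 0, 0, 0.46], [65, 0.378, -0.295, 0.071, 0, 0, 0.526]])

```text
clock: 1.15
ee_pos: [454.4, -113.2, 161.1]
eef_rot: [0.998, -0.061, 0.0, -0.0]
force: [0.3, -1.0, -0.3]
opening: 55.4
```

```bash
python3 -c "
from h import *
cv2.imwrite('pics/w1.png',imaging.snapshot('wrist')[:,:,::-1])
c=imaging.calibration('wrist'); print(proj(c,[458,-107,70]),proj(c,[458,-107,0]))
to((458,-107,20,-.12))"
```

```text
[285.61249505 214.65407567] [285.66874784 193.93387333]
t 1.2 p [ 456.7 -105.6  160.1] yaw -0.12 F [ 2.6  4.4 -1.5] open 55.3
(458, -107, 20, -0.12) -> [0.0014 0.0025 0.1401] [-0.009 -0.    -0.   ]
```

View pics/w1.png

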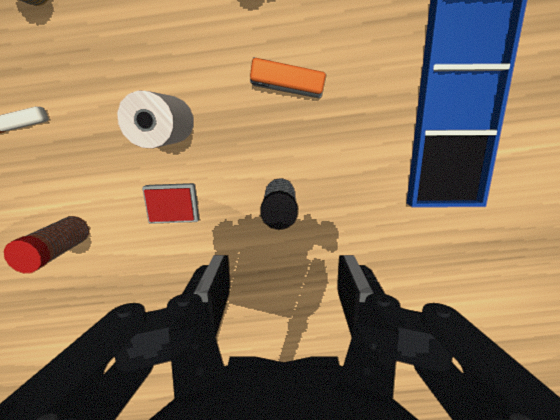

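```bash
python3 -c "
from h import *
c=imaging.calibration('wrist')
im=imaging.snapshot('wrist');cv2.imwrite('pics/w2.png',cv2.resize(im[80:280,100:400,::-1],None,fx=2.6,fy=2.6))
print(proj(c,[458,-107,70]),proj(c,[458,-107,0]),proj(c,[540.5,-13.8,58]),proj(c,[460.4,3,13]))
np.save('cw2.npy',c['cam_to_world'])
to((458,-107,20,-.12))"
```

```text
[285.61249505 214.65407567] [285.66874784 193.93387333] [155.61898785 123.85012096] [177.04672525 207.12860877]
t 1.25 p [ 454.9 -109.4  160.3] yaw -0.114 F [-0.4 -0.3  0.3] open 55.4
(458, -107, 20, -0.12) -> [ 0.0031 -0.002   0.1403] [-0.005  0.002  0.006]
```

View pics/w2.png

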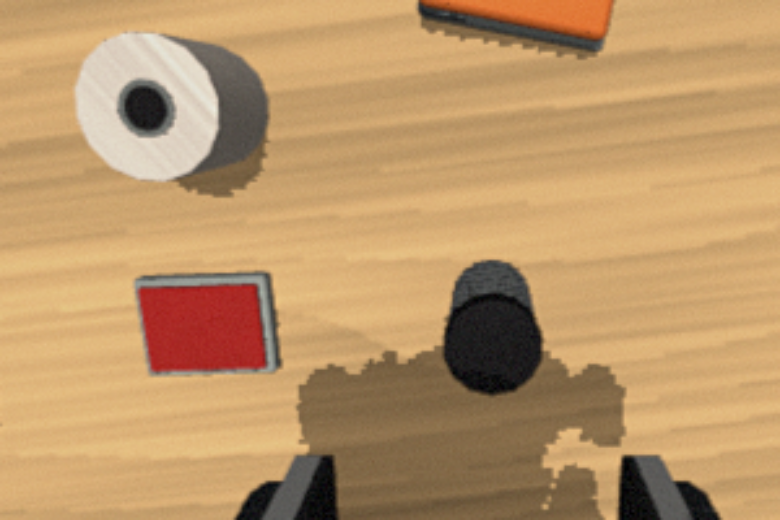

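>>> drive_tool(targets=[[65, 0.003, -0.001, 0.01, 0, 0, 0], [65, 0.003, -0.001, 0.035, 0, 0, 0], [65, 0.003, -0.001, 0.065, 0, 0, 0], [65, 0.003, -0.001, 0.085, 0, 0, 0], [65, 0.003, -0.001, 0.09, 0, 0, 0], [65, 0.003, -0.001, 0.09, 0, 0, 0], [65, 0.003, -0.001, 0.09, 0, 0, 0], [65, 0.003, -0.001, 0.09, 0, 0, 0]])

```text
clock: 2.25
ee_pos: [458.4, -108.6, 71.1]
eef_rot: [0.998, -0.057, 0.0, -0.002]
force: [0.1, -0.2, -0.2]
opening: 56.0
```

```bash
python3 -c "
from h import *
c=imaging.calibration('wrist')
im=imaging.snapshot('wrist');cv2.imwrite('pics/w3.png',im[:,:,::-1])
print(proj(c,[458,-107,70]),proj(c,[458,-107,0]),proj(c,[540.5,-13.8,58]),proj(c,[460.4,3,13]))
to((458,-107,20,-.12))"
```

```text
[280.31224329 269.46825192] [281.49427026 224.8970084 ] [ 77.71074502 130.00160334] [130.34134684 243.77235187]
t 2.3 p [ 458.3 -108.5   71. ] yaw -0.114 F [-0.4 -0.4  0.8] open 55.8
(458, -107, 20, -0.12) -> [-0.0005 -0.0012  0.051 ] [-0.004  0.     0.006]
```

View pics/w3.png

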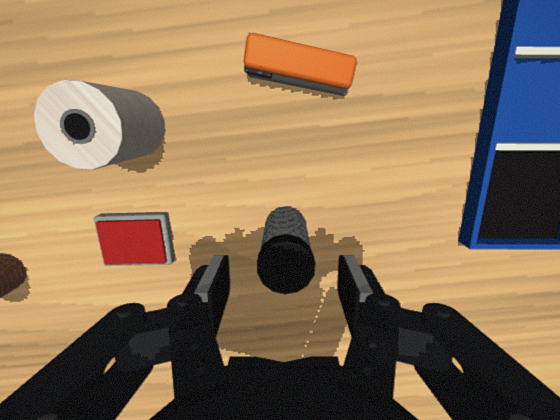

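>>> drive_tool(targets=[[65, 0.002, 0.0, 0.008, 0, 0, 0], [65, 0.002, 0.0, 0.028, 0, 0, 0], [65, 0.002, 0.0, 0.045, 0, 0, 0], [65, 0.002, 0.0, 0.051, 0, 0, 0], [0, 0.002, 0.0, 0.051, 0, 0, 0], [0, 0.002, 0.0, 0.051, 0, 0, 0], [0, 0.002, 0.0, 0.051, 0, 0, 0], [0, 0.002, 0.0, 0.051, 0, 0, 0]])

```text
clock: 3.3
ee_pos: [460.6, -108.6, 20.4]
eef_rot: [0.998, -0.057, 0.0, -0.002]
force: [-0.4, -0.3, -0.3]
opening: 28.8
```

```bash
python3 -c "
from h import *
to((457,-107,130,-.12),(570,-291,130,-.12),(579.7,-292.8,130,-.12))"
```

```text
t 3.3 p [ 460.6 -108.6   20.4] yaw -0.114 F [-0.4 -0.3 -0.3] open 28.8
(457, -107, 130, -0.12) -> [-0.0037 -0.0016 -0.1096] [-0.004 -0.001  0.006]
(570, -291, 130, -0.12) -> [ 0.1294  0.1684 -0.1102] [-0.004 -0.001  0.006]
(579.7, -292.8, 130, -0.12) -> [ 0.1393  0.1691 -0.1102] [-0.004 -0.001  0.006]
```

>>> drive_tool(targets=[[0, 0, 0, -0.025, 0, 0, 0], [0, 0, 0, -0.065, 0, 0, 0], [0, 0.02, 0.024, -0.1, 0, 0, 0], [0, 0.055, 0.067, -0.11, 0, 0, 0], [0, 0.09, 0.11, -0.11, 0, 0, 0], [0, 0.118, 0.143, -0.11, 0, 0, 0], [0, 0.135, 0.163, -0.11, 0, 0, 0], [0, 0.139, 0.169, -0.11, 0, 0, 0.006]])

```text
clock: 4.3
ee_pos: [579.7, -293.8, 128.9]
eef_rot: [0.998, -0.061, 0.0, -0.002]
force: [-0.0, -0.3, -1.4]
opening: 28.9
```

>>> drive_tool(targets=[[0, 0, 0, 0, 0, 0, 0], [0, 0, 0, 0, 0, 0, 0], [0, 0, 0, 0, 0, 0, 0], [0, 0, 0, 0, 0, 0, 0], [0, 0, 0, 0, 0, 0, 0], [0, 0, 0, 0, 0, 0, 0], [0, 0, 0, 0, 0, 0, 0], [0, 0, 0, 0, 0, 0, 0]])

```text
clock: 5.3
ee_pos: [579.7, -293.9, 128.9]
eef_rot: [0.998, -0.061, 0.0, -0.002]
force: [0.0, -0.3, -2.8]
opening: 28.9
```

```bash
python3 -c "
from h import *
c=imaging.calibration('wrist')
im=imaging.snapshot('wrist');cv2.imwrite('pics/w4.png',im[:,:,::-1])
T=np.array([517.1,-285.2]);a=-.12;X=np.array([np.cos(a),np.sin(a)]);Y=np.array([-np.sin(a),np.cos(a)])
for n in [(-93,37),(-93,-37),(93,-37),(93,37)]: print(n,proj(c,[*(T+X*n[0]+Y*n[1]),15]).round(1))
to((579.7,-292.8,25,-.12))"
```

```text
(-93, 37) [247.1 351.3]
(-93, -37) [318.1 351.5]
(93, -37) [325.3 174.9]
(93, 37) [239.5 174.8]
t 5.35 p [ 579.7 -293.9  128.8] yaw -0.121 F [ 0.  -0.6 -1.8] open 28.7
(579.7, -292.8, 25, -0.12) -> [-1.000e-04 -6.000e-04  1.039e-01] [-0.005  0.    -0.001]
```

View pics/w4.png

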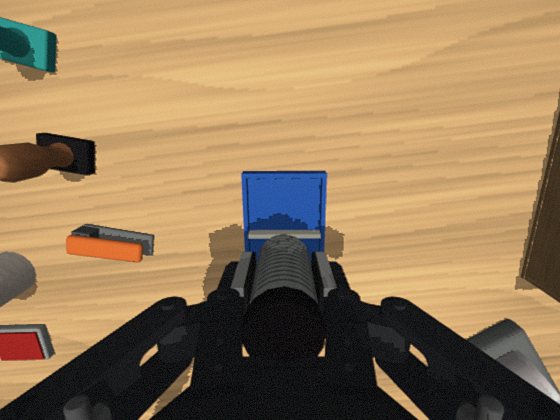

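>>> drive_tool(targets=[[0, 0.002, 0, 0.015, 0, 0, 0], [0, 0.002, 0, 0.045, 0, 0, 0], [0, 0.002, 0, 0.075, 0, 0, 0], [0, 0.002, 0, 0.095, 0, 0, 0], [0, 0.002, 0, 0.102, 0, 0, 0], [0, 0.002, 0, 0.104, 0, 0, 0], [0, 0.002, 0, 0.104, 0, 0, 0], [0, 0.002, 0, 0.104, 0, 0, 0]])

```text
clock: 6.35
ee_pos: [582.2, -293.9, 25.6]
eef_rot: [0.998, -0.061, 0.001, -0.002]
force: [-0.2, 0.7, -2.1]
opening: 28.8
```

>>> drive_tool(targets=[[55, 0, 0, 0, 0, 0, 0], [55, 0, 0, 0, 0, 0, 0], [55, 0, 0, 0, 0, 0, 0], [55, 0, 0, -0.01, 0, 0, 0], [55, 0, 0, -0.04, 0, 0, 0], [60, 0, 0, -0.085, 0, 0, 0], [65, 0, 0, -0.12, 0, 0, 0], [70, 0, 0, -0.13, 0, 0, 0]])

```text
clock: 7.35
ee_pos: [583.6, -295.5, 159.6]
eef_rot: [0.998, -0.061, 0.004, -0.0]
force: [-0.8, -0.1, -0.1]
opening: 59.7
```

```bash
python3 -c "
from h import *
im=imaging.snapshot('wrist');cv2.imwrite('pics/w5.png',im[:,:,::-1])
to((445,113,150,-.12))"
```

```text
t 7.4 p [ 583.3 -295.3  159.1] yaw -0.121 F [ 0.4 -0.6  0.2] open 60.3
(445, 113, 150, -0.12) -> [-0.1867 -0.3885  0.0084] [-0.001 -0.007 -0.001]
```

View pics/w5.png

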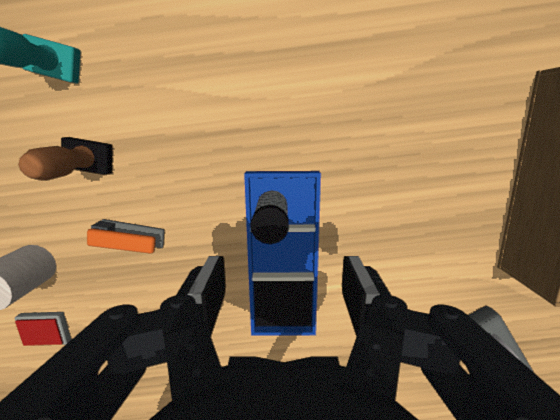

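```bash
python3 -c "
from h import *
im=imaging.snapshot('top')[:,:,::-1];cv2.imwrite('pics/t2.png',cv2.resize(im[190:330,390:490],None,fx=4,fy=4,interpolation=cv2.INTER_CUBIC))
im=imaging.snapshot('scene')[:,:,::-1];cv2.imwrite('pics/s2.png',cv2.resize(im[150:270,100:260],None,fx=4,fy=4,interpolation=cv2.INTER_CUBIC))
"
```

```text
(no output)
```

View pics/t2.png

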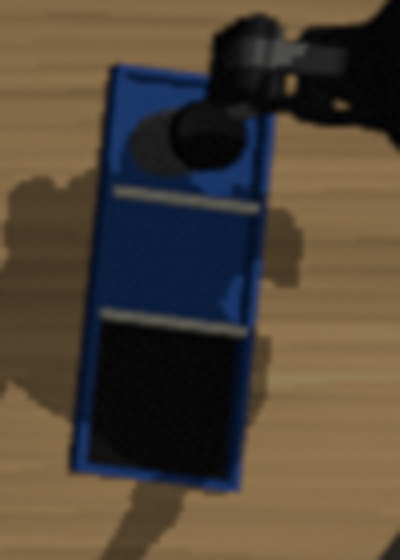

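View pics/s2.png

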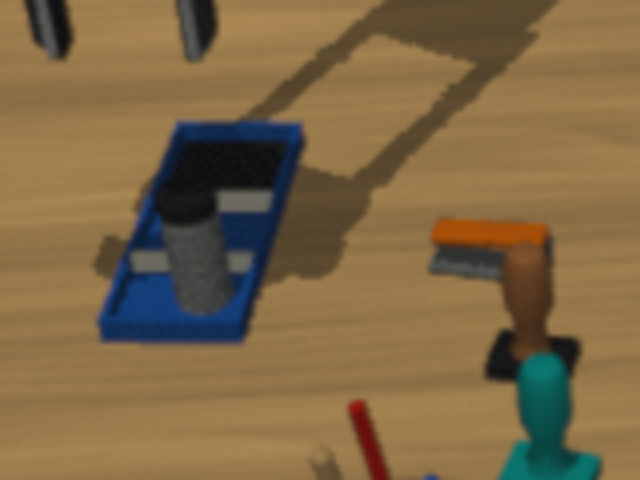

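```bash
python3 -c "
from h import *
c=imaging.calibration('top');s=imaging.calibration('scene')
print('top cap',atz(c,441.8,224.3,74))
print('scene cap',atz(s,188/4+100-.4,193/4+150-.4,74),'base',atz(s,205/4+100-.4,298/4+150-.4,4))
T=np.array([517.1,-285.2]);a=-.12;X=np.array([np.cos(a),np.sin(a)]);Y=np.array([-np.sin(a),np.cos(a)])
for n in (atz(c,441.8,224.3,74),atz(s,188/4+99.6,193/4+149.6,74)): print((n-T)@X,(n-T)@Y)
for n in [(-93,37),(-93,-37),(93,-37),(93,37)]: print(n,((proj(s,[*(T+X*n[0]+Y*n[1]),15])-[100,150])*4).round(1))
"
```

```text
top cap [ 575.29449219 -280.73567975]
scene cap [ 578.05958193 -281.95473565] base [ 576.80682976 -283.81126983]
57.241560770320525 11.39880680847231
60.132701615832914 10.519532575409656
(-93, 37) [305.  120.7]
(-93, -37) [179.7 119.3]
(93, -37) [ 98.3 319.8]
(93, 37) [240.9 321.5]
```

>>> drive_tool(targets=[[70, -0.013, -0.028, 0, 0, 0, 0], [70, -0.038, -0.08, 0.002, 0, 0, 0], [70, -0.063, -0.133, 0.004, 0, 0, 0], [70, -0.089, -0.187, 0.006, 0, 0, 0], [70, -0.115, -0.241, 0.008, 0, 0, 0], [70, -0.141, -0.295, 0.008, 0, 0, 0], [70, -0.166, -0.349, 0.008, 0, 0, 0], [70, -0.185, -0.388, 0.008, 0, 0, 0]])

```text
clock: 8.5
ee_pos: [442.5, 115.1, 147.0]
eef_rot: [0.998, -0.06, -0.001, -0.002]
force: [0.5, 0.2, 0.4]
opening: 60.0
```

```bash
python3 -c "
from h import *
to((446,112.4,75,-.12))"
```

```text
t 8.5 p [442.5 115.1 147. ] yaw -0.12 F [0.5 0.2 0.4] open 60.0
(446, 112.4, 75, -0.12) -> [0.004  0.0025 0.072 ] [-0.003  0.003 -0.   ]
```

>>> drive_tool(targets=[[65, 0.002, 0.001, 0.01, 0, 0, 0], [65, 0.004, 0.002, 0.03, 0, 0, 0], [65, 0.004, 0.002, 0.055, 0, 0, 0], [65, 0.004, 0.002, 0.068, 0, 0, 0], [65, 0.004, 0.002, 0.072, 0, 0, 0], [65, 0.004, 0.002, 0.072, 0, 0, 0], [65, 0.004, 0.002, 0.072, 0, 0, 0], [65, 0.004, 0.002, 0.072, 0, 0, 0]])

```text
clock: 9.5
ee_pos: [446.6, 113.0, 75.6]
eef_rot: [0.998, -0.06, -0.001, -0.002]
force: [-0.1, -0.3, -0.1]
opening: 55.5
```

```bash
python3 -c "
from h import *
im=imaging.snapshot('wrist');cv2.imwrite('pics/w6.png',im[:,:,::-1])
to((446,112.4,20,-.12))"
```

```text
t 9.55 p [446.5 113.   75.5] yaw -0.12 F [ 0.1 -0.5 -0.1] open 55.2
(446, 112.4, 20, -0.12) -> [-0.0003  0.0008  0.0555] [-0.004  0.001 -0.   ]
```

View pics/w6.png

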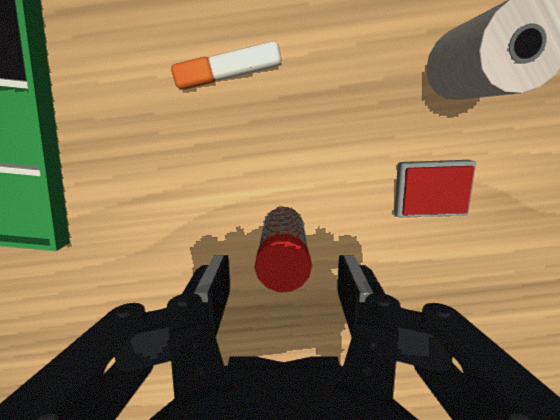

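>>> drive_tool(targets=[[65, 0.002, 0.0, 0.01, 0, 0, 0], [65, 0.002, 0.0, 0.032, 0, 0, 0], [65, 0.002, 0.0, 0.05, 0, 0, 0], [65, 0.002, 0.0, 0.055, 0, 0, 0], [0, 0.002, 0.0, 0.055, 0, 0, 0], [0, 0.002, 0.0, 0.055, 0, 0, 0], [0, 0.002, 0.0, 0.055, 0, 0, 0], [0, 0.002, 0.0, 0.055, 0, 0, 0]])

```text
clock: 10.55
ee_pos: [448.7, 113.0, 20.9]
eef_rot: [0.998, -0.06, -0.0, -0.002]
force: [-0.2, 0.3, -0.0]
opening: 28.8
```

```bash
python3 -c "
from h import *
to((526,-287.5,150,-.12))"
```

```text
t 10.55 p [448.7 113.   20.9] yaw -0.12 F [-0.2  0.3 -0. ] open 28.8
(526, -287.5, 150, -0.12) -> [ 0.1247  0.3879 -0.1307] [-0.004  0.001 -0.   ]
```

>>> drive_tool(targets=[[0, 0, 0, -0.02, 0, 0, 0], [0, 0, 0, -0.06, 0, 0, 0], [0, 0.004, 0.012, -0.1, 0, 0, 0], [0, 0.014, 0.045, -0.125, 0, 0, 0], [0, 0.03, 0.093, -0.13, 0, 0, 0], [0, 0.047, 0.145, -0.13, 0, 0, 0], [0, 0.064, 0.198, -0.13, 0, 0, 0], [0, 0.081, 0.25, -0.13, 0, 0, 0]])

```text
clock: 11.55
ee_pos: [499.1, -147.1, 150.0]
eef_rot: [0.998, -0.06, -0.0, -0.002]
force: [1.1, -0.1, -1.8]
opening: 28.9
```

```bash
python3 -c "
from h import *
to((526,-287.5,150,-.12))"
```

```text
t 11.55 p [ 499.1 -147.1  150. ] yaw -0.12 F [ 1.1 -0.1 -1.8] open 28.9
(526, -287.5, 150, -0.12) -> [ 0.0436  0.1362 -0.0006] [-0.004  0.    -0.   ]
```

>>> drive_tool(targets=[[0, 0.012, 0.038, 0, 0, 0, 0], [0, 0.025, 0.078, 0, 0, 0, 0], [0, 0.036, 0.112, 0, 0, 0, 0], [0, 0.042, 0.131, 0, 0, 0, 0], [0, 0.044, 0.136, 0.01, 0, 0, 0], [0, 0.044, 0.136, 0.025, 0, 0, 0], [0, 0.044, 0.136, 0.03, 0, 0, 0], [0, 0.044, 0.136, 0.03, 0, 0, 0]])

```text
clock: 12.55
ee_pos: [525.9, -285.9, 118.6]
eef_rot: [0.998, -0.06, -0.001, -0.003]
force: [0.3, -0.7, -2.4]
opening: 28.4
```

```bash
python3 -c "
from h import *
im=imaging.snapshot('wrist');cv2.imwrite('pics/w7.png',im[:,:,::-1])
to((526,-287.5,25,-.12))"
```

```text
t 12.6 p [ 526.4 -286.3  119.2] yaw -0.119 F [ 0.3 -0.5 -1.8] open 28.7
(526, -287.5, 25, -0.12) -> [-0.0002  0.0016  0.0942] [-0.004  0.001  0.001]
```

View pics/w7.png

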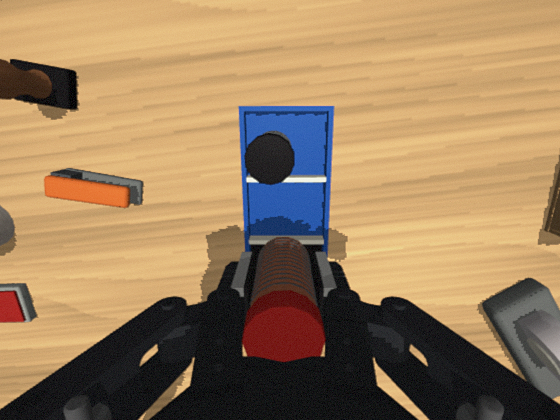

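>>> drive_tool(targets=[[0, 0, 0.002, 0.01, 0, 0, 0], [0, 0, 0.002, 0.035, 0, 0, 0], [0, 0, 0.002, 0.065, 0, 0, 0], [0, 0, 0.002, 0.085, 0, 0, 0], [0, 0, 0.002, 0.093, 0, 0, 0], [0, 0, 0.002, 0.095, 0, 0, 0], [0, 0, 0.002, 0.095, 0, 0, 0], [0, 0, 0.002, 0.095, 0, 0, 0]])

```text
clock: 13.6
ee_pos: [526.8, -288.4, 24.9]
eef_rot: [0.998, -0.06, 0.001, -0.002]
force: [0.5, 0.2, 0.5]
opening: 28.8
```

>>> drive_tool(targets=[[38, 0, 0, 0, 0, 0, 0], [40, 0, 0, 0, 0, 0, 0], [43, 0, 0, 0, 0, 0, 0], [46, 0, 0, 0, 0, 0, 0], [50, 0, 0, 0, 0, 0, 0], [50, 0, 0, 0, 0, 0, 0], [50, 0, 0, 0, 0, 0, 0], [50, 0, 0, 0, 0, 0, 0]])

```text
clock: 14.6
ee_pos: [526.8, -288.3, 24.9]
eef_rot: [0.998, -0.06, 0.001, -0.002]
force: [1.1, -0.1, -0.1]
opening: 42.9
```

```bash
python3 -c "
from h import *
im=imaging.snapshot('wrist');cv2.imwrite('pics/w8.png',im[:,:,::-1])
to((526,-287.5,150,-.12))"
```

```text
t 14.65 p [ 526.8 -288.4   24.9] yaw -0.119 F [-0.3 -0.3  0.2] open 42.5
(526, -287.5, 150, -0.12) -> [-0.0008 -0.0012 -0.1251] [-0.003 -0.001  0.001]
```

View pics/w8.png

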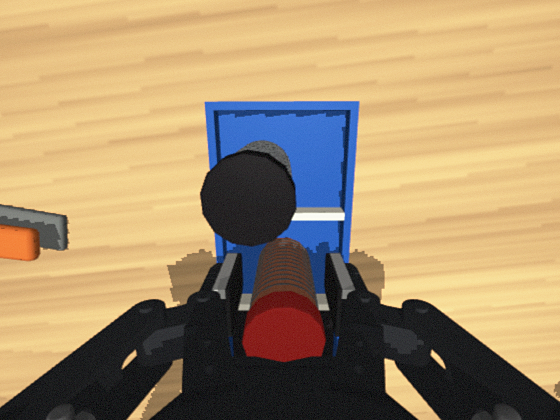

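>>> drive_tool(targets=[[50, 0, 0, -0.01, 0, 0, 0], [52, 0, 0, -0.03, 0, 0, 0], [55, 0, 0, -0.06, 0, 0, 0], [60, 0, 0, -0.09, 0, 0, 0], [70, 0, 0, -0.11, 0, 0, 0], [80, 0, 0, -0.12, 0, 0, 0], [82, 0, 0, -0.12, 0, 0, 0], [82, 0, 0, -0.12, 0, 0, 0]])

```text
clock: 15.65
ee_pos: [526.1, -288.4, 144.0]
eef_rot: [0.998, -0.06, -0.0, -0.002]
force: [0.0, 0.7, 0.0]
opening: 70.1
```

```bash
python3 -c "
from h import *
im=imaging.snapshot('wrist');cv2.imwrite('pics/w9.png',im[:,:,::-1])
to((542.5,-15.3,150,-.12),(542.5,-15.3,75,-.12))"
```

```text
t 15.7 p [ 526.  -288.3  143.8] yaw -0.119 F [ 0.3  0.1 -0.4] open 70.0
(542.5, -15.3, 150, -0.12) -> [-0.0161 -0.2731 -0.0049] [-0.004  0.001  0.001]
(542.5, -15.3, 75, -0.12) -> [-0.0161 -0.2728  0.0701] [-0.004  0.001  0.001]
```

View pics/w9.png

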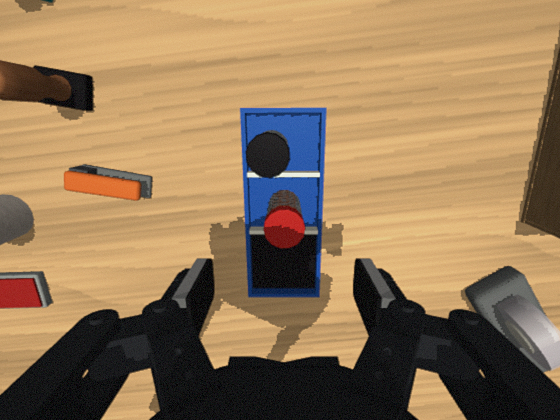

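>>> drive_tool(targets=[[82, -0.002, -0.03, 0, 0, 0, 0], [82, -0.005, -0.08, 0, 0, 0, 0], [82, -0.008, -0.135, 0, 0, 0, 0], [82, -0.011, -0.19, 0, 0, 0, 0], [82, -0.014, -0.237, 0, 0, 0, 0], [82, -0.016, -0.265, 0.01, 0, 0, 0], [82, -0.016, -0.273, 0.035, 0, 0, 0], [82, -0.016, -0.273, 0.06, 0, 0, 0]])

```text
clock: 16.7
ee_pos: [542.2, -14.0, 83.8]
eef_rot: [0.998, -0.059, -0.001, -0.002]
force: [0.8, -1.1, 0.3]
opening: 70.1
```

>>> drive_tool(targets=[[82, 0, 0, 0.008, 0, 0, 0], [82, 0, 0, 0.01, 0, 0, 0], [82, 0, 0, 0.01, 0, 0, 0], [82, 0, 0, 0.01, 0, 0, 0], [82, 0, 0, 0.01, 0, 0, 0], [82, 0, 0, 0.01, 0, 0, 0], [82, 0, 0, 0.01, 0, 0, 0], [82, 0, 0, 0.01, 0, 0, 0]])

```text
clock: 17.7
ee_pos: [542.2, -13.9, 73.8]
eef_rot: [0.998, -0.059, -0.001, -0.002]
force: [0.6, -0.1, 0.3]
opening: 70.2
```

```bash
python3 -c "
from h import *
im=imaging.snapshot('wrist');cv2.imwrite('pics/w10.png',im[:,:,::-1])
c=imaging.calibration('wrist');print(proj(c,[542.5,-15.3,58]),c['cam_to_world'][2,3])
to((542.5,-15.3,18,-.12))"
```

```text
[285.64784261 255.61095897] 216.84665926105703
t 17.75 p [542.2 -13.9  73.8] yaw -0.118 F [ 0.5 -0.  -0.8] open 69.9
(542.5, -15.3, 18, -0.12) -> [0.0006 0.0016 0.0558] [-0.005  0.002  0.002]
```

View pics/w10.png

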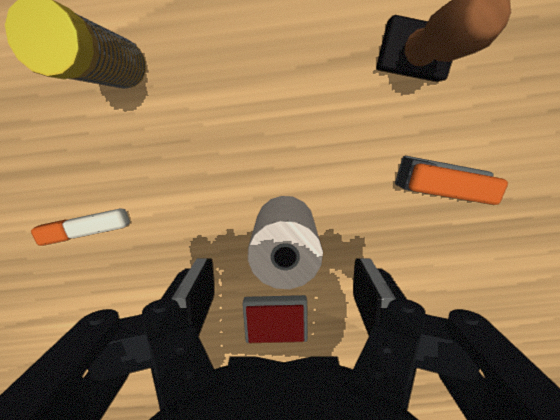

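>>> drive_tool(targets=[[82, 0.001, 0.001, 0.01, 0, 0, 0], [82, 0.001, 0.001, 0.032, 0, 0, 0], [82, 0.001, 0.001, 0.05, 0, 0, 0], [82, 0.001, 0.001, 0.056, 0, 0, 0], [20, 0.001, 0.001, 0.056, 0, 0, 0], [20, 0.001, 0.001, 0.056, 0, 0, 0], [20, 0.001, 0.001, 0.056, 0, 0, 0], [20, 0.001, 0.001, 0.056, 0, 0, 0]])

```text
clock: 18.75
ee_pos: [543.3, -14.8, 18.2]
eef_rot: [0.998, -0.059, -0.0, -0.002]
force: [0.1, -0.5, 0.2]
opening: 42.5
```

```bash
python3 -c "
from h import *
to((464,-279.9,115,-.12))"
```

```text
t 18.75 p [543.3 -14.8  18.2] yaw -0.118 F [ 0.1 -0.5  0.2] open 42.5
(464, -279.9, 115, -0.12) -> [-0.0477  0.2721 -0.098 ] [-0.005  0.001  0.002]
```

>>> drive_tool(targets=[[20, 0, 0, -0.02, 0, 0, 0], [20, 0, 0, -0.06, 0, 0, 0], [20, -0.003, 0.015, -0.09, 0, 0, 0], [20, -0.01, 0.055, -0.098, 0, 0, 0], [20, -0.019, 0.108, -0.098, 0, 0, 0], [20, -0.029, 0.163, -0.098, 0, 0, 0], [20, -0.038, 0.215, -0.098, 0, 0, 0], [20, -0.045, 0.255, -0.098, 0, 0, 0]])

```text
clock: 19.75
ee_pos: [467.9, -265.2, 115.3]
eef_rot: [0.998, -0.059, -0.0, -0.002]
force: [0.8, -0.3, -1.8]
opening: 42.6
```

```bash
python3 -c "
from h import *
to((464,-279.9,115,-.12))"
```

```text
t 19.75 p [ 467.9 -265.2  115.3] yaw -0.119 F [ 0.8 -0.3 -1.8] open 42.6
(464, -279.9, 115, -0.12) -> [-0.0021  0.0151  0.0002] [-0.004  0.001  0.001]
```

>>> drive_tool(targets=[[20, -0.001, 0.01, 0, 0, 0, 0], [20, -0.002, 0.015, 0.0, 0, 0, 0], [20, -0.002, 0.015, 0.01, 0, 0, 0], [20, -0.002, 0.015, 0.025, 0, 0, 0], [20, -0.002, 0.015, 0.03, 0, 0, 0], [20, -0.002, 0.015, 0.03, 0, 0, 0], [20, -0.002, 0.015, 0.03, 0, 0, 0], [20, -0.002, 0.015, 0.03, 0, 0, 0]])

```text
clock: 20.75
ee_pos: [464.5, -279.9, 85.6]
eef_rot: [0.998, -0.059, 0.0, -0.002]
force: [-0.8, 0.6, -1.6]
opening: 43.2
```

```bash
python3 -c "
from h import *
im=imaging.snapshot('wrist');cv2.imwrite('pics/w11.png',im[:,:,::-1])
im=imaging.snapshot('scene')[:,:,::-1];cv2.imwrite('pics/s11.png',cv2.resize(im[140:260,100:260],None,fx=4,fy=4,interpolation=cv2.INTER_CUBIC))
to((464,-279.9,22.3,-.12))"
```

```text
t 20.85 p [ 464.3 -279.9   85.5] yaw -0.119 F [ 0.3  0.1 -1.5] open 42.6
(464, -279.9, 22.3, -0.12) -> [-0.0003  0.0003  0.0632] [-0.004 -0.     0.001]
```

View pics/w11.png

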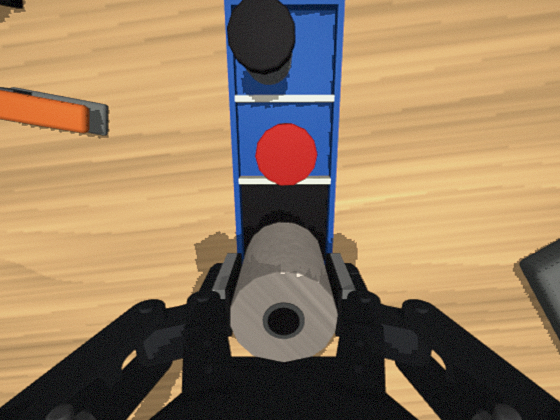

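View pics/s11.png

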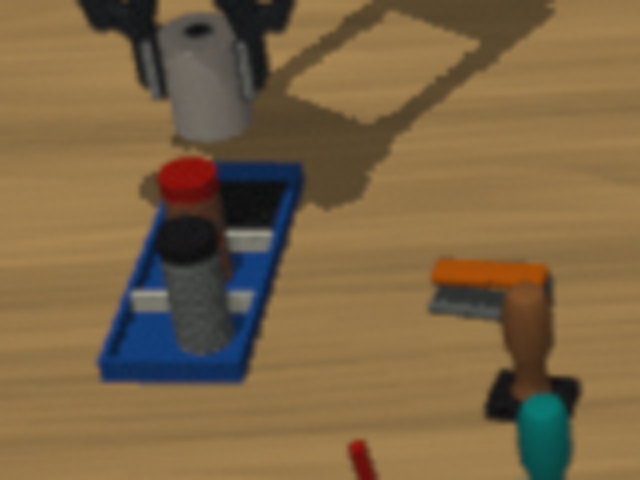

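>>> drive_tool(targets=[[20, 0, 0, 0.008, 0, 0, 0], [20, 0, 0, 0.025, 0, 0, 0], [20, 0, 0, 0.045, 0, 0, 0], [20, 0, 0, 0.058, 0, 0, 0], [20, 0, 0, 0.062, 0, 0, 0], [20, 0, 0, 0.063, 0, 0, 0], [20, 0, 0, 0.063, 0, 0, 0], [20, 0, 0, 0.063, 0, 0, 0]])

```text
clock: 21.85
ee_pos: [464.7, -279.9, 23.1]
eef_rot: [0.998, -0.059, 0.001, -0.002]
force: [-0.3, 0.2, -0.4]
opening: 43.0
```

>>> drive_tool(targets=[[54, 0, 0, 0, 0, 0, 0], [57, 0, 0, 0, 0, 0, 0], [60, 0, 0, 0, 0, 0, 0], [64, 0, 0, 0, 0, 0, 0], [68, 0, 0, 0, 0, 0, 0], [70, 0, 0, 0, 0, 0, 0], [70, 0, 0, 0, 0, 0, 0], [70, 0, 0, 0, 0, 0, 0]])

```text
clock: 22.85
ee_pos: [464.7, -280.0, 23.1]
eef_rot: [0.998, -0.059, 0.001, -0.002]
force: [-0.1, -0.5, -0.6]
opening: 59.8
```

>>> drive_tool(targets=[[70, 0, 0, -0.01, 0, 0, 0], [70, 0, 0, -0.03, 0, 0, 0], [70, 0, 0, -0.06, 0, 0, 0], [65, 0, 0, -0.09, 0, 0, 0], [65, 0, 0, -0.115, 0, 0, 0], [65, 0, 0, -0.13, 0, 0, 0], [65, 0, 0, -0.13, 0, 0, 0], [65, 0, 0, -0.13, 0, 0, 0]])

```text
clock: 23.85
ee_pos: [463.9, -279.9, 152.2]
eef_rot: [0.998, -0.059, -0.0, -0.002]
force: [-1.1, -0.1, -0.2]
opening: 55.4
```

```bash
python3 -c "
from h import *
im=imaging.snapshot('wrist');cv2.imwrite('pics/w12.png',im[:,:,::-1])
to((647.5,-111.5,150,-.12))"
```

```text
t 23.9 p [ 463.9 -279.8  152. ] yaw -0.119 F [-0.3 -0.5  0.7] open 55.7
(647.5, -111.5, 150, -0.12) -> [ 0.1624 -0.1889  0.0026] [-0.004  0.001  0.001]
```

View pics/w12.png

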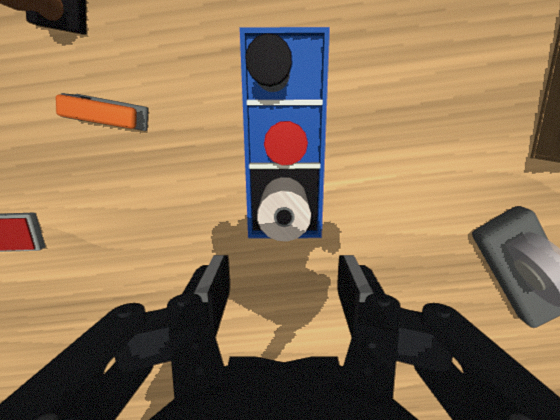

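>>> drive_tool(targets=[[65, 0.015, -0.017, 0, 0, 0, 0], [65, 0.045, -0.052, 0, 0, 0, 0], [65, 0.078, -0.091, 0, 0, 0, 0], [65, 0.11, -0.128, 0, 0, 0, 0], [65, 0.138, -0.16, 0, 0, 0, 0], [65, 0.156, -0.181, 0.01, 0, 0, 0], [65, 0.162, -0.189, 0.035, 0, 0, 0], [65, 0.162, -0.189, 0.05, 0, 0, 0]])

```text
clock: 24.9
ee_pos: [646.2, -110.0, 99.9]
eef_rot: [0.998, -0.059, -0.002, -0.003]
force: [-0.2, 0.7, -0.5]
opening: 55.6
```

>>> drive_tool(targets=[[65, 0, 0, 0.008, 0, 0, 0], [65, 0, 0, 0.01, 0, 0, 0], [65, 0, 0, 0.01, 0, 0, 0], [65, 0, 0, 0.01, 0, 0, 0], [65, 0, 0, 0.01, 0, 0, 0], [65, 0, 0, 0.01, 0, 0, 0], [65, 0, 0, 0.01, 0, 0, 0], [65, 0, 0, 0.01, 0, 0, 0]])

```text
clock: 25.9
ee_pos: [646.2, -110.0, 89.9]
eef_rot: [0.998, -0.059, -0.002, -0.003]
force: [-0.9, 0.8, -0.1]
opening: 55.5
```

```bash
python3 -c "
from h import *
im=imaging.snapshot('wrist');cv2.imwrite('pics/w13.png',im[:,:,::-1])
c=imaging.calibration('wrist');print(proj(c,[647.5,-111.5,76]))
to((647.5,-111.5,33,-.12))"
```

```text
[285.69748768 255.39960819]
t 25.95 p [ 646.2 -109.9   89.9] yaw -0.117 F [-0.5 -1.  -0.3] open 55.6
(647.5, -111.5, 33, -0.12) -> [0.0017 0.0017 0.0568] [-0.005  0.005  0.003]
```

View pics/w13.png

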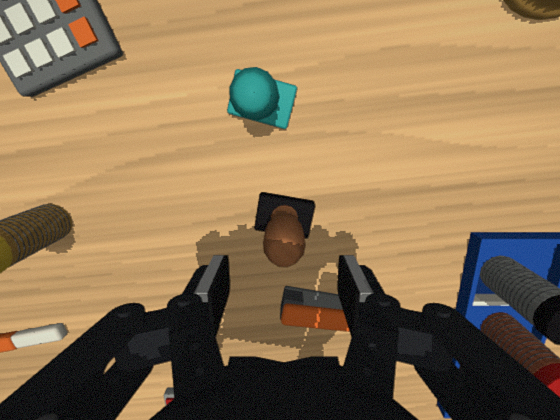

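>>> drive_tool(targets=[[65, 0.003, 0.001, 0.01, 0, 0, 0], [65, 0.003, 0.001, 0.032, 0, 0.005, 0], [65, 0.003, 0.001, 0.05, 0, 0.005, 0], [65, 0.003, 0.001, 0.057, 0, 0.005, 0], [0, 0.003, 0.001, 0.057, 0, 0.005, 0], [0, 0.003, 0.001, 0.057, 0, 0.005, 0], [0, 0.003, 0.001, 0.057, 0, 0.005, 0], [0, 0.003, 0.001, 0.057, 0, 0.005, 0]])

```text
clock: 26.95
ee_pos: [649.1, -111.0, 33.3]
eef_rot: [0.998, -0.059, 0.001, -0.002]
force: [-0.5, 0.4, 0.2]
opening: 24.0
```

```bash
python3 -c "
from h import *
im=imaging.snapshot('wrist');cv2.imwrite('pics/w14.png',im[:,:,::-1])
to((602.7,284,160,-.12),(602.7,284,130,-.217))"
```

```text
t 27.0 p [ 649.1 -111.1   33.3] yaw -0.117 F [-0.  -0.5  0.4] open 24.6
(602.7, 284, 160, -0.12) -> [-0.0922 -0.3875 -0.1249] [-0.005 -0.001  0.003]
(602.7, 284, 130, -0.217) -> [-0.0922 -0.3874 -0.0949] [-0.005 -0.001  0.1  ]
```

View pics/w14.png

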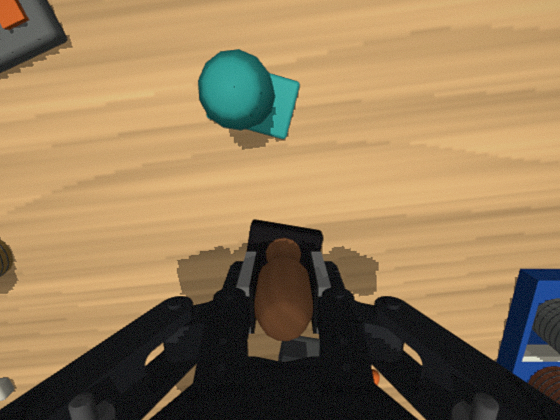

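>>> drive_tool(targets=[[0, 0, 0, -0.02, 0, 0, 0], [0, 0, 0, -0.06, 0, 0, 0], [0, -0.002, -0.01, -0.1, 0, 0, 0.01], [0, -0.01, -0.042, -0.12, 0, 0, 0.02], [0, -0.021, -0.09, -0.125, 0, 0, 0.03], [0, -0.033, -0.142, -0.125, 0, 0, 0.04], [0, -0.046, -0.195, -0.125, 0, 0, 0.055], [0, -0.058, -0.247, -0.125, 0, 0, 0.065]])

```text
clock: 28.0
ee_pos: [619.7, 142.1, 159.7]
eef_rot: [0.996, -0.091, 0.001, -0.002]
force: [0.6, -0.2, -0.3]
opening: 24.8
```

```bash
python3 -c "
from h import *
to((602.7,284,130,-.217))"
```

```text
t 28.0 p [619.7 142.1 159.7] yaw -0.183 F [ 0.6 -0.2 -0.3] open 24.8
(602.7, 284, 130, -0.217) -> [-0.0426 -0.1363  0.0303] [-0.005 -0.001  0.034]
```

>>> drive_tool(targets=[[0, -0.012, -0.038, 0, 0, 0, 0.01], [0, -0.025, -0.08, 0, 0, 0, 0.02], [0, -0.036, -0.115, 0.005, 0, 0, 0.03], [0, -0.041, -0.132, 0.015, 0, 0, 0.034], [0, -0.043, -0.136, 0.025, 0, 0, 0.034], [0, -0.043, -0.136, 0.03, 0, 0, 0.034], [0, -0.043, -0.136, 0.03, 0, 0, 0.034], [0, -0.043, -0.136, 0.03, 0, 0, 0.034]])

```text
clock: 29.0
ee_pos: [602.8, 282.7, 130.6]
eef_rot: [0.994, -0.109, 0.001, -0.002]
force: [0.9, 0.0, -0.8]
opening: 24.2
```

```bash
python3 -c "
from h import *
im=imaging.snapshot('wrist');cv2.imwrite('pics/w15.png',im[:,:,::-1])
c=imaging.calibration('wrist')
T=np.array([546.1,297.1]);a=-.217;X=np.array([np.cos(a),np.sin(a)]);Y=np.array([-np.sin(a),np.cos(a)])
for n in [(-93,37),(-93,-37),(93,-37),(93,37)]: print(n,proj(c,[*(T+X*n[0]+Y*n[1]),15]).round(1))
to((602.7,284,37.5,-.217))"
```

```text
(-93, 37) [246.9 346.5]
(-93, -37) [317.8 346.8]
(93, -37) [325.  169.2]
(93, 37) [239.4 169.1]
t 29.05 p [602.8 282.9 130.8] yaw -0.218 F [ 0.1  0.3 -0.6] open 24.2
(602.7, 284, 37.5, -0.217) -> [-0.0005 -0.0005  0.0933] [-0.005 -0.002 -0.001]
```

View pics/w15.png

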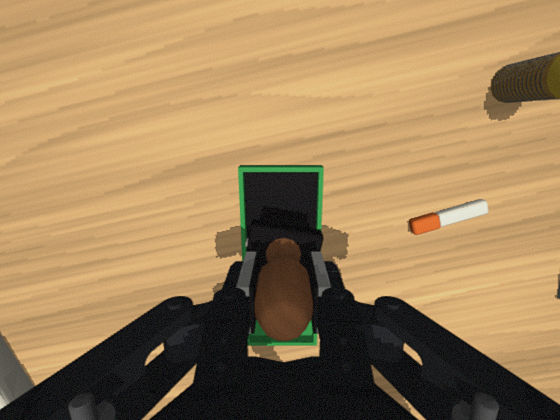

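>>> drive_tool(targets=[[0, 0.001, 0, 0.01, 0, 0, 0], [0, 0.001, 0, 0.035, 0, 0, 0], [0, 0.001, 0, 0.065, 0, 0, 0], [0, 0.001, 0, 0.083, 0, 0, 0], [0, 0.001, 0, 0.091, 0, 0, 0], [0, 0.001, 0, 0.093, 0, 0, 0], [0, 0.001, 0, 0.093, 0, 0, 0], [0, 0.001, 0, 0.093, 0, 0, 0]])

```text
clock: 30.05
ee_pos: [604.7, 283.4, 38.8]
eef_rot: [0.994, -0.109, 0.002, -0.003]
force: [0.2, 0.3, -1.1]
opening: 24.6
```

>>> drive_tool(targets=[[34, 0, 0, 0, 0, 0, 0], [36, 0, 0, 0, 0, 0, 0], [39, 0, 0, 0, 0, 0, 0], [43, 0, 0, 0, 0, 0, 0], [48, 0, 0, 0, 0, 0, 0], [50, 0, 0, 0, 0, 0, 0], [50, 0, 0, 0, 0, 0, 0], [50, 0, 0, 0, 0, 0, 0]])

```text
clock: 31.05
ee_pos: [604.7, 283.4, 38.8]
eef_rot: [0.994, -0.109, 0.002, -0.003]
force: [0.4, -0.2, -0.2]
opening: 42.6
```

>>> drive_tool(targets=[[50, 0, 0, -0.01, 0, 0, 0], [50, 0, 0, -0.03, 0, 0, 0], [55, 0, 0, -0.06, 0, 0, 0], [60, 0, 0, -0.09, 0, 0, 0], [65, 0, 0, -0.11, 0, 0, 0], [65, 0, 0, -0.12, 0, 0, 0], [65, 0, 0, -0.12, 0, 0, 0], [65, 0, 0, -0.12, 0, 0, 0]])

```text
clock: 32.05
ee_pos: [603.5, 282.6, 157.8]
eef_rot: [0.994, -0.109, 0.001, -0.003]
force: [0.2, 0.0, -0.6]
opening: 55.5
```

```bash
python3 -c "
from h import *
im=imaging.snapshot('wrist');cv2.imwrite('pics/w16.png',im[:,:,::-1])
to((664,76,150,-.217),(664,76,80,-.217))"
```

```text
t 32.1 p [603.5 282.5 157.6] yaw -0.218 F [ 0.9 -0.4 -0.2] open 55.2
(664, 76, 150, -0.217) -> [0.1037 0.1886 0.0067] [-0.005 -0.001 -0.001]
(664, 76, 80, -0.217) -> [0.1037 0.1889 0.0767] [-0.005 -0.001 -0.001]
```

View pics/w16.png

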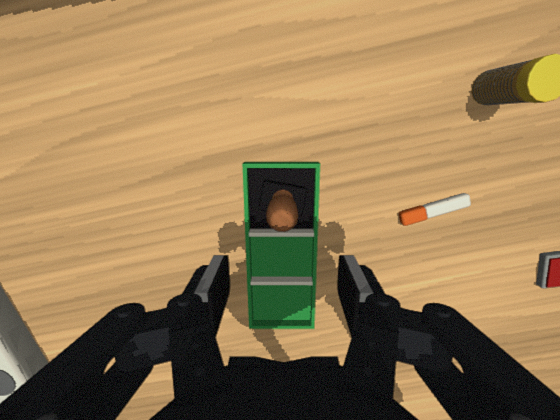

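The stamp stands centred and upright in the black bay, with its handle at (283,209). Now the brass tube.

>>> drive_tool(targets=[[65, 0.01, 0.018, 0, 0, 0, 0], [65, 0.031, 0.056, 0, 0, 0, 0], [65, 0.053, 0.096, 0, 0, 0, 0], [65, 0.074, 0.135, 0, 0, 0, 0], [65, 0.091, 0.166, 0.005, 0, 0, 0], [65, 0.101, 0.184, 0.02, 0, 0, 0], [65, 0.104, 0.189, 0.045, 0, 0, 0], [65, 0.104, 0.189, 0.065, 0, 0, 0]])

```text
clock: 33.1
ee_pos: [663.5, 74.7, 89.4]
eef_rot: [0.994, -0.109, -0.0, -0.002]
force: [-0.1, 0.2, -0.8]
opening: 55.5
```

>>> drive_tool(targets=[[65, 0, 0, 0.01, 0, 0, 0], [65, 0, 0, 0.012, 0, 0, 0], [65, 0, 0, 0.012, 0, 0, 0], [65, 0, 0, 0.012, 0, 0, 0], [65, 0, 0, 0.012, 0, 0, 0], [65, 0, 0, 0.012, 0, 0, 0], [65, 0, 0, 0.012, 0, 0, 0], [65, 0, 0, 0.012, 0, 0, 0]])

```text
clock: 34.1
ee_pos: [663.4, 74.8, 77.4]
eef_rot: [0.994, -0.109, -0.0, -0.002]
force: [1.4, -0.7, 0.2]
opening: 55.4
```

```bash
python3 -c "
from h import *
im=imaging.snapshot('wrist');cv2.imwrite('pics/w17.png',im[:,:,::-1])
c=imaging.calibration('wrist');print(proj(c,[664,76,70]))
to((664,76,20.5,-.217))"
```

```text
[281.1545875  262.58380678]
t 34.15 p [663.5  74.8  77.4] yaw -0.219 F [ 0.8 -0.3 -0.8] open 55.7
(664, 76, 20.5, -0.217) -> [ 0.0003 -0.0011  0.0569] [-0.005  0.001 -0.002]
```

View pics/w17.png

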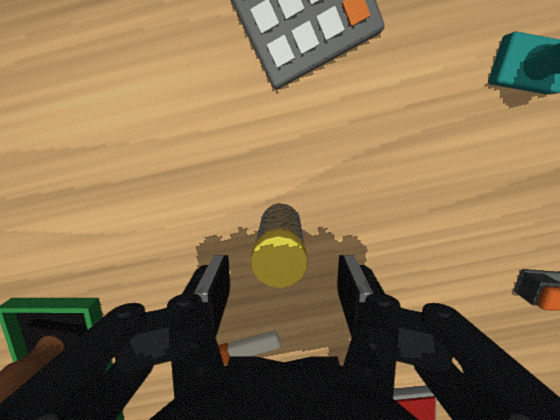

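>>> drive_tool(targets=[[65, 0.002, -0.002, 0.01, 0, 0, 0], [65, 0.002, -0.002, 0.032, 0, 0, 0], [65, 0.002, -0.002, 0.05, 0, 0, 0], [65, 0.002, -0.002, 0.057, 0, 0, 0], [0, 0.002, -0.002, 0.057, 0, 0, 0], [0, 0.002, -0.002, 0.057, 0, 0, 0], [0, 0.002, -0.002, 0.057, 0, 0, 0], [0, 0.002, -0.002, 0.057, 0, 0, 0]])

```text
clock: 35.15
ee_pos: [665.9, 76.5, 20.6]
eef_rot: [0.994, -0.109, -0.0, -0.002]
force: [-0.5, 0.8, -2.4]
opening: 28.5
```

```bash
python3 -c "
from h import *
to((541.5,297.5,150,-.217))"
```

```text
t 35.15 p [665.9  76.5  20.6] yaw -0.219 F [-0.5  0.8 -2.4] open 28.5
(541.5, 297.5, 150, -0.217) -> [-0.1696 -0.1892 -0.1283] [-0.005  0.001 -0.002]
```

>>> drive_tool(targets=[[0, 0, 0, -0.02, 0, 0, 0], [0, 0, 0, -0.06, 0, 0, 0], [0, -0.01, -0.011, -0.1, 0, 0, 0], [0, -0.035, -0.039, -0.125, 0, 0, 0], [0, -0.068, -0.076, -0.128, 0, 0, 0], [0, -0.101, -0.113, -0.128, 0, 0, 0], [0, -0.132, -0.147, -0.128, 0, 0, 0], [0, -0.154, -0.172, -0.128, 0, 0, 0]])

```text
clock: 36.15
ee_pos: [551.4, 278.9, 149.8]
eef_rot: [0.994, -0.109, -0.0, -0.003]
force: [-0.2, -0.8, -3.2]
opening: 29.0
```

>>> drive_tool(targets=[[0, -0.011, -0.012, 0, 0, 0, 0], [0, -0.015, -0.017, 0, 0, 0, 0], [0, -0.015, -0.017, 0.01, 0, 0, 0], [0, -0.015, -0.017, 0.025, 0, 0, 0], [0, -0.015, -0.017, 0.03, 0, 0, 0], [0, -0.015, -0.017, 0.03, 0, 0, 0], [0, -0.015, -0.017, 0.03, 0, 0, 0], [0, -0.015, -0.017, 0.03, 0, 0, 0]])

```text
clock: 37.15
ee_pos: [540.8, 299.0, 120.3]
eef_rot: [0.994, -0.109, 0.0, -0.003]
force: [0.3, 0.8, -2.1]
opening: 28.8
```

```bash
python3 -c "
from h import *
im=imaging.snapshot('wrist');cv2.imwrite('pics/w18.png',im[:,:,::-1])
to((541.5,297.5,24.8,-.217))"
```

```text
t 37.2 p [540.7 299.  120.3] yaw -0.218 F [ 0.   0.1 -1.8] open 29.0
(541.5, 297.5, 24.8, -0.217) -> [0.0012 0.0018 0.0955] [-0.005  0.001 -0.001]
```

View pics/w18.png

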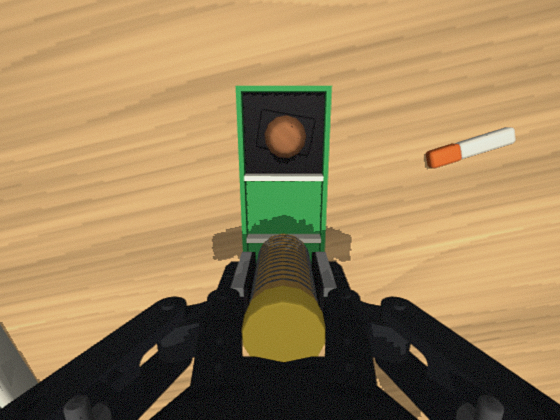

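>>> drive_tool(targets=[[0, 0.001, 0, 0.01, 0, 0, 0], [0, 0.001, 0, 0.035, 0, 0, 0], [0, 0.001, 0, 0.065, 0, 0, 0], [0, 0.001, 0, 0.085, 0, 0, 0], [0, 0.001, 0, 0.094, 0, 0, 0], [0, 0.001, 0, 0.096, 0, 0, 0], [0, 0.001, 0, 0.096, 0, 0, 0], [0, 0.001, 0, 0.096, 0, 0, 0]])

```text
clock: 38.2
ee_pos: [542.4, 299.6, 24.8]
eef_rot: [0.994, -0.109, 0.001, -0.003]
force: [-1.1, 0.0, -2.3]
opening: 28.8
```

>>> drive_tool(targets=[[38, 0, 0, 0, 0, 0, 0], [40, 0, 0, 0, 0, 0, 0], [43, 0, 0, 0, 0, 0, 0], [46, 0, 0, 0, 0, 0, 0], [50, 0, 0, 0, 0, 0, 0], [50, 0, 0, 0, 0, 0, 0], [50, 0, 0, 0, 0, 0, 0], [50, 0, 0, 0, 0, 0, 0]])

```text
clock: 39.2
ee_pos: [542.4, 299.6, 24.8]
eef_rot: [0.994, -0.109, 0.001, -0.003]
force: [0.1, -0.2, 0.4]
opening: 42.5
```

>>> drive_tool(targets=[[50, 0, 0, -0.01, 0, 0, 0], [50, 0, 0, -0.03, 0, 0, 0], [55, 0, 0, -0.06, 0, 0, 0], [60, 0, 0, -0.09, 0, 0, 0], [65, 0, 0, -0.12, 0, 0, 0], [65, 0, 0, -0.14, 0, 0, 0], [65, 0, 0, -0.15, 0, 0, 0], [65, 0, 0, -0.15, 0, 0, 0]])

```text
clock: 40.2
ee_pos: [542.3, 298.8, 175.6]
eef_rot: [0.994, -0.109, 0.001, -0.004]
force: [0.4, 0.4, -0.2]
opening: 55.3
```

>>> drive_tool(targets=[[65, -0.02, 0, -0.01, 0, 0, 0], [65, -0.05, 0, -0.03, 0, 0, 0], [65, -0.09, 0, -0.04, 0, 0, 0], [65, -0.13, 0, -0.05, 0, 0, 0], [65, -0.16, 0, -0.05, 0, 0, 0], [65, -0.18, 0, -0.05, 0, 0, 0], [65, -0.18, 0, -0.05, 0, 0, 0], [65, -0.18, 0, -0.05, 0, 0, 0]])

```text
clock: 41.2
ee_pos: [367.2, 337.4, 225.1]
eef_rot: [0.994, -0.109, 0.002, -0.003]
force: [0.4, 0.7, -0.2]
opening: 55.5
```

```bash
python3 -c "
from h import *
for n in ('top','scene','wrist'):
  cv2.imwrite(f'pics/{n}9.png',imaging.snapshot(n)[:,:,::-1])
to((300,200,250,-.217))
t=cv2.imread('pics/top9.png')
cv2.imwrite('pics/tr9.png',cv2.resize(np.hstack([t[180:300,75:155],t[200:320,400:480]]),None,fx=4.5,fy=4.5,interpolation=cv2.INTER_CUBIC))
t=cv2.imread('pics/scene9.png')
cv2.imwrite('pics/sr9.png',cv2.resize(np.hstack([t[140:250,370:450],t[140:250,110:210]]),None,fx=4.4,fy=4.4,interpolation=cv2.INTER_CUBIC))
"
```

```text
t 41.35 p [367.4 337.2 224.9] yaw -0.219 F [ 0.2 -0.  -0.5] open 55.4
(300, 200, 250, -0.217) -> [-0.0359  0.1484 -0.0262] [-0.007 -0.002 -0.002]
```

View pics/top9.png

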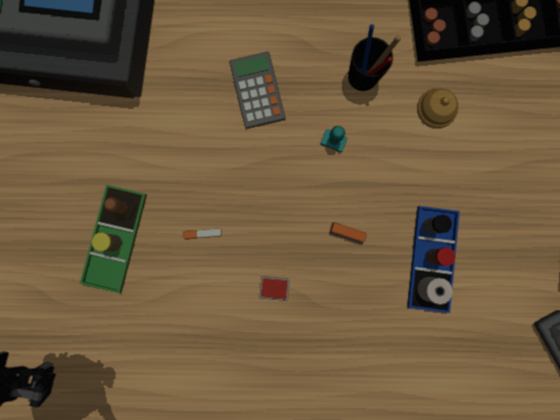

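View pics/tr9.png

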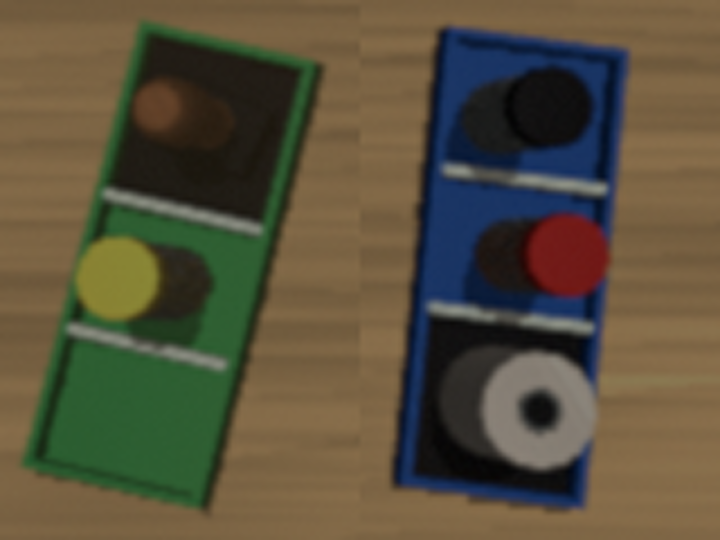

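View pics/sr9.png

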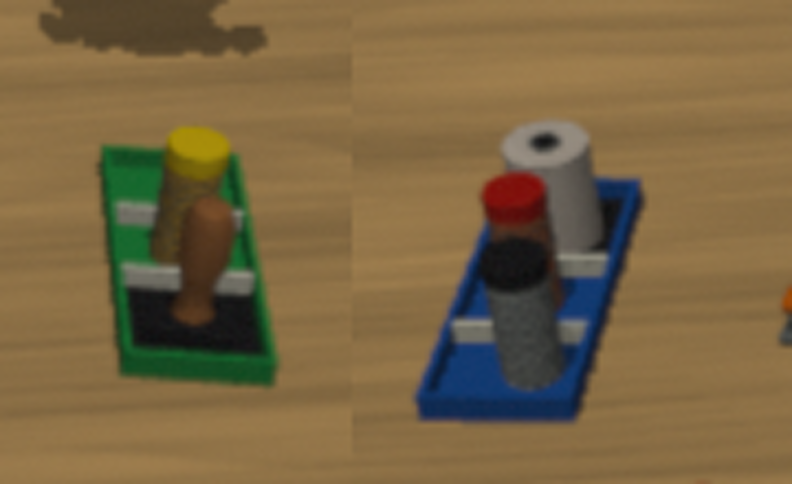

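Everything looks upright in its own bay. Next, numbers for positions in the tray frames, and for how far the three bystanders moved.

```bash
python3 - <<'E'
from h import *
c=imaging.calibration('top'); s=imaging.calibration('scene')
def fr(p,T,a,sg):
    X=np.array([np.cos(a),np.sin(a)])*sg;Y=np.array([-X[1],X[0]]);d=p-np.array(T);return (d@X).round(1),(d@Y).round(1)
B=([517.1,-285.2],-.12,1);G=([546.1,297.1],-.217,-1)
for n,u,v,z,t in [('silver',188+0,107,74,B),('copper',207,256,74,B),('roll',179,410,62,B),('stamp',155,104,80,G),('brass',117,279,74,G)]:
    ox,oy=(400,200) if t is B else (75,180)
    print(n,'top',fr(atz(c,u/4.5+ox-.4,v/4.5+oy-.4,z),*t))
for n,u,v,z,t in [('silver',514-352,264-18,74,B),('copper',514-352,187,74,B),('roll',545-352,142,62,B),('brass',198,140,74,G),('stamp',211,203,80,G)]:
    ox=110 if t is B else 370
    print(n,'scene',fr(atz(s,u/4.4+ox-.4,v/4.4+140-.4,z),*t))
a=cv2.imread('pics/top0.png').astype(int);b=cv2.imread('pics/top9.png').astype(int)
for n,(x0,y0,x1,y1) in {'pad':(255,270,295,305),'marker':(178,222,226,246),'stapler':(325,218,372,248)}.items():
    p,_=cv2.phaseCorrelate(a[y0:y1,x0:x1].mean(2),b[y0:y1,x0:x1].mean(2));print(n,'px shift',np.round(p,2))
E
```

```text
silver top (np.float64(58.7), np.float64(12.3))
copper top (np.float64(3.7), np.float64(-0.6))
roll top (np.float64(-55.0), np.float64(-0.1))
stamp top (np.float64(-59.1), np.float64(-1.5))
brass top (np.float64(8.2), np.float64(-0.4))
silver scene (np.float64(51.9), np.float64(8.3))
copper scene (np.float64(2.8), np.float64(-2.7))
roll scene (np.float64(-55.7), np.float64(-1.9))
brass scene (np.float64(9.8), np.float64(1.6))
stamp scene (np.float64(-55.4), np.float64(2.2))
pad px shift [-0.07 -0.  ]
marker px shift [-0.02  0.03]
stapler px shift [-0. -0.]
```

```bash
python3 -c "
from station import arm
print(arm.sign_off())"
```

```text
the job is handed in; nothing more can be done
None
```

I placed all five items upright in their assigned bays and handed the job in at about 41 s; `sign_off` gave no verdict. The arm was parked clear and touching nothing, and the turquoise stamp was left alone.

Top-camera positions at the end, in each tray's frame (along the tray, across it):

| Item | Position (mm) | Bay centre (mm) |
|---|---|---|
| Paper roll | (-55, 0) | (-56, 0) |
| Copper tube | (4, -1) | (7, 0) |
| Silver tube | (59, 12) | (63, 0) |
| Stamp | (-59, -2) | (-56, 0) |
| Brass tube | (8, 0) | (7, 0) |

- **Bystanders:** the ink pad, stapler and marker showed image shifts under 0.1 pixel between the first and last top views.
- **Silver tube:** it slid about 12 mm sideways when released. It is still within the 20 mm limit and stands upright, so I left it; I released the later items more gently.
- **Disagreement:** the last scene-camera reading put the silver tube at (52, 8), against (59, 12) from the top camera. An earlier scene reading gave (60, 11), so I think I misjudged the cap's pixel in the last one. For the other four items the two cameras agreed within about 4 mm, and every reading is inside the limits.

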